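# Load the tape stand: spacer first, then the blue roll

### The arm

A 6-joint arm with a two-finger parallel gripper is mounted at the origin on a cart in front of the work surface, level with it; the furniture and walls round the work are solid. World frame = base frame: x ahead of the robot, y to its left, z up, the work surface at z = 0. Lengths are in m, angles in rad, forces in N, time in s.
With the tool pointing down it reaches from about 0.35 to 0.85 m from the base axis. Payload 8.1 kg.
Tool frame: the origin (TCP) lies at the very end of the fingers, on their centre line; the grasp point (between the pads) lies robot.grip_point_offset behind it (robot.grip_point_offset is the distance from the TCP to the grasp point, in m); z points along the fingers, y is the line along which they close (so a half turn about z gives the same grasp; the last joint's range is limited). The gripper opens to 93 mm and grips with 3 to 60 N. Pads are 15 mm wide; open, the fingers measure 128 mm over their backs; the gripper's body (75 mm by 188 mm) begins 65 mm behind the grasp point.
Start: joints at [1.228, 0.13, 1.488, -0, 1.523, -0.085], TCP at [0.153, 0.58, 0.219] pointing down, gripper open.
Joint ranges: [-2.96, 2.96], [-0.89, 2.26], [0.02, 2.5], [-1.34, 4.48], [0, 2.73], [-2.66, 2.66]. Speed limits (rad/s): [2.39, 2.39, 2.79, 3.14, 3.14, 3.14].

### API

Orientations are given as a rotation vector (axis times angle).
In Python, from plant import robot, eyes gives the robot as it stands. The module is installed in compiled form; this text tells all that it offers.
- The arm moves only by the tool apply_moves, never from a script. Its argument "steps" is one flat list of numbers, 7 for each row, row after row: the shift along the tool's x, y, z in units of 30 mm (1.0 is 30 mm), then the turn, a rotation vector about the tool's x, y, z in units of 6 degrees (1.0 is 6 degrees), then the opening in per cent of the stroke, from 0 (shut) to 100 (fully open). In form: [dx, dy, dz, ax, ay, az, fingers, dx, dy, dz, ax, ay, az, fingers, ...]. A call has 1 to 12 rows; each row shifts and turns the commanded pose from where the row before left it, along the tool's axes as they then stand; what a row does not reach is not made up. A row lasts 1/12 s, in which the tool goes at most 41.7 mm and 7.16 degrees, less where a joint would pass 70% of its speed; a pose out of reach is approached as far as the arm can. A call is refused whole if a number of a shift passes 1 or a number of a turn 1, either way. A call with a gripper value outside its range is refused whole. The fingers move at their own pace and stop on an object; "grip_force" is the grip in N (left out, the last holds). Time passes only in rows, so rows that do not move let the fingers close. It gives the time, the measured TCP pose, the force, the opening and the grip force at its end, in the units of the state.
- robot.read_state(): the state, without advancing time (a new reading comes with each control period).
- eyes.read_camera(name): name is "scene" or "top" or "wrist"; returns the picture (480x640x3 uint8, red, green, blue); there is no depth.
- eyes.calibration(name): a dict with "K" (3x3 intrinsics, pixels), "k1" (the pictures are not rectified: a ray, as slopes to the right and down, at radius r is drawn at 1 + k1 r^2 times it, then the intrinsics apply), "R" (3x3) and "t" (3): a world point X has camera coordinates R X + t. Camera axes: x right, y down, z forward; pixel columns grow to the right and rows downward; lengths in m; the calibration is good to about 2 mm. A picture is of the moment at which its call begins: read the wrist's pose just before it. calibration takes no time and is no camera call; for the wrist camera it gives the pose at the moment of the call.
- robot.close_job(): hands the job in; it is judged then, once.
Trained networks look in the newest picture that a camera, given by its name, has taken for a name from the list of things; names that differ only in an ending like _2 or _b are one class to them, and where a whole thing is asked for, a point or a joint stands for the part that bears it (a point fixed in the world has none). Each returns a list of dicts, best first, with "conf" (0 to 1); they miss things now and then, are a little off and sometimes report something else, mostly with a low value. They report only what shows in the picture. A call takes as long as a camera call. They do not tell look-alikes from the thing itself.
- eyes.search_frame(camera, thing): "rect" ([left, top, width, height] in pixels, round what is visible of it).
- eyes.place_of(camera, thing): "xy" ([column, row] in pixels: a listed point, or the origin of a listed thing).
The state is a dict: "t": time; "q": joint angles; "dq": joint speeds; "joint_torque": joint torques, N m; "tool_pos": TCP position; "orientation": TCP orientation; "force": force on the tool from outside, world axes, zero at the start; "wrist_torque": the same for the moment, N m; "opening": finger opening in m; "gripper_force": force on a finger pad.
Only numpy, scipy, OpenCV 4.12 (cv2) and the standard library are available. Lean on these libraries where they do the work, as an engineer would, in place of code of your own. Each camera call takes 0.05 s, during which the arm holds its last target. There are 200 camera calls.

### The job

Get the tape stand ready for its knob: slip the cork spacer over the upright spindle so that it lies flat on the wooden base, then put the blue roll of tape over the spindle so that it lies flat on the spacer. Leave the yellow roll where it is; I will screw the knob on myself.

Things in the scene. Friction and masses are not known exactly. Their poses are not given: they have to be found in the camera images.
- stand: Tape stand, fixed to the desk: a round dark wooden base 90 mm across and 12 mm high, with an upright steel spindle 12 mm in diameter at its centre, whose tip is 58 mm above the desk (46 mm above the base's top). Origin on the spindle's axis at the underside of the base, on the desk; z up along the spindle.
- spacer_mid (a point): Centre, half-way up, of the loose cork spacer: a plain orange-brown ring, outside diameter 54 mm, hole 28 mm, 14 mm high, 40 g, lying flat on the desk. z is the ring's axis; either face may be up, and it may be gripped across the outside in any direction.
- blue_roll_mid (a point): Centre, half-way up, of the loose blue roll of tape: a ring with a card core, outside diameter 54 mm, hole 32 mm, 20 mm high, 60 g, lying flat on the desk. z is the ring's axis; either face may be up, and it may be gripped across the outside in any direction.
- yellow_roll_mid (a point): Centre, half-way up, of the loose yellow roll of tape, of the same form and size as the blue one; it is not needed.
Mind the look-alikes: they are no part of the job. Of the things that look like the part that bears blue_roll_mid, the smaller one is meant.

How it is judged:
By the outcome, as a careful person would: the job done as asked, in the order asked, and still so for the second after the job is handed in, with the robot touching nothing.
It also fails if it takes over 51 s, if anything falls off the work surface, if the arm or the gripper's body presses on something with over 40 N, if the wrist force passes 120 N, or if a joint passes its speed limit or range.

## Working session

There is one attempt and no reset: what is moved stays moved. The work goes in short steps, Python scripts to look and compute and a tool call to move; the robot and the scene stay as the last step left them, time stands still between calls to the robot, and variables do not carry over. Pictures are saved under pics/ and viewed, at most 10 in all, crops included, and the job is handed in when it is done.

Besides the shell and the picture viewer there is one more tool, called after "Call:" in YAML: its name, and indented under it one key for each argument. apply_moves: Moves the arm, as the interface text tells. Its arguments: {"type":"object","properties":{"steps":{"type":"array"},"grip_force":{"type":"number"}},"required":["steps"]}

```bash
mkdir -p pics; cat > h.py <<'E'
import numpy as np, cv2
from plant import robot, eyes
def ray(c,uv):
    K=np.array(c["K"]);d=np.array([(uv[0]-K[0,2])/K[0,0],(uv[1]-K[1,2])/K[1,1]])
    s=d.copy()
    for _ in range(20): s=d/(1+c["k1"]*(s@s))
    R=np.array(c["R"]);t=np.array(c["t"]);return -R.T@t, R.T@np.array([s[0],s[1],1])
def atz(c,uv,z):
    o,d=ray(c,uv);return o+d*(z-o[2])/d[2]
def proj(c,X):
    p=np.array(c["R"])@X+np.array(c["t"]);s=p[:2]/p[2];s=s*(1+c["k1"]*(s@s));K=np.array(c["K"]);return np.array([K[0,0]*s[0]+K[0,2],K[1,1]*s[1]+K[1,2]])
def snap(n,f):
    c=eyes.calibration(n);im=eyes.read_camera(n);cv2.imwrite("pics/"+f,im[:,:,::-1]);return c,im
E
python3 - <<'E'
from h import *
Z={"stand":0,"spacer_mid":.007,"blue_roll_mid":.01,"yellow_roll_mid":.01}
for n in("top","scene"):
    c,im=snap(n,n+"1.png")
    for k,z in Z.items():
        for r in eyes.place_of(n,k)[:4]: print(n,k,round(r["conf"],2),np.round(r["xy"]),np.round(atz(c,r["xy"],z),3))
s=robot.read_state();print(s,robot.grip_point_offset)
E
```

```text
top stand 0.77 [329. 246.] [0.5   0.006 0.   ]
top spacer_mid 0.96 [453. 295.] [ 0.401 -0.233  0.007]
top blue_roll_mid 0.92 [278. 316.] [0.362 0.105 0.01 ]
top blue_roll_mid 0.91 [227. 288.] [0.415 0.203 0.01 ]
top yellow_roll_mid 0.93 [235. 193.] [0.606 0.193 0.01 ]
scene stand 0.55 [312. 264.] [0.508 0.007 0.   ]
scene spacer_mid 0.8 [324. 350.] [ 0.403 -0.227  0.007]
scene blue_roll_mid 0.91 [221. 227.] [0.42  0.213 0.01 ]
scene blue_roll_mid 0.88 [212. 250.] [0.371 0.12  0.01 ]
scene yellow_roll_mid 0.57 [308. 217.] [0.589 0.178 0.01 ]
{'t': 0.5, 'q': array([ 1.22760725e+00,  1.30462894e-01,  1.48823375e+00,  8.32673104e-06,
        1.52301855e+00, -8.53778013e-02]), 'dq': array([ 0.00046896, -0.00047917, -0.00029204, -0.000175  , -0.00179526,
        0.00088418]), 'joint_torque': array([-5.62177302e-04, -5.59174812e+01, -4.91573524e+01,  7.67865451e-02,
        2.44151778e-02, -3.71146859e-05]), 'tool_pos': array([0.15293313, 0.58015715, 0.21857906]), 'orientation': array([-4.03844619e-01, -3.11549340e+00,  1.85310980e-04]), 'force': array([-1.0977836 , -0.22255456,  0.62688788]), 'wrist_torque': array([ 0.05959949, -0.01825009,  0.0125167 ]), 'gripper_force': 0.0, 'opening': 0.0931103667502259} 0.0188
```

View pics/top1.png

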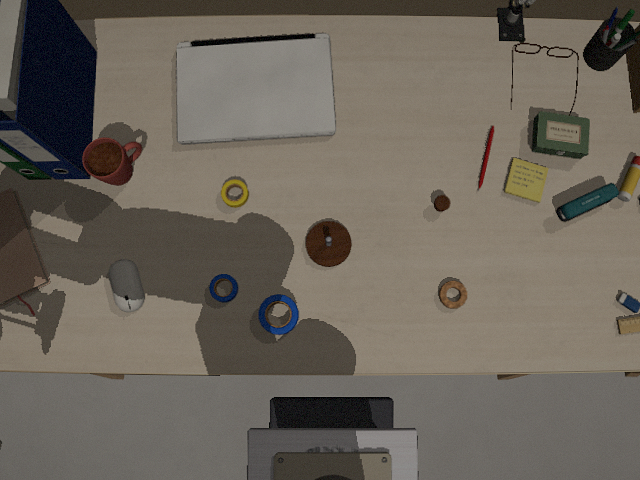

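View pics/scene1.png

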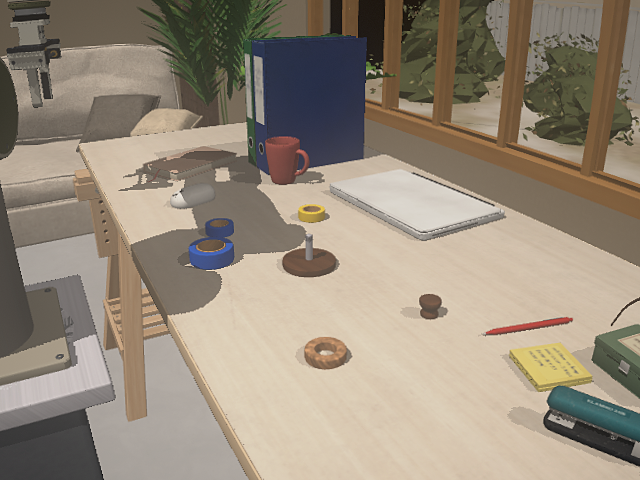

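The blue candidates are a small roll at about (224,288) and a large one at about (278,315). The small one measures about 28 px, roughly 54 mm by the 46 px, 90 mm base, so it fits. I'll confirm that in a crop.

```bash
cat >> h.py <<'E'
from scipy.spatial.transform import Rotation as Ro
def plan(target,yaw_y=None):
    "tool-frame shift (units) to target; yaw_y: wanted heading (deg) of tool y"
    s=robot.read_state();R=Ro.from_rotvec(s["orientation"]).as_matrix()
    print("t",round(s["t"],2),"pos",np.round(s["tool_pos"],4),"open",round(s["opening"],4),"shift",np.round(R.T@(np.array(target)-s["tool_pos"])/.03,2),"tilt",np.round(R[:,2],3),"yhead",round(np.degrees(np.arctan2(R[1,1],R[0,1])),1),"F",np.round(s["force"],1))
E
python3 - <<'E'
from h import *
im=cv2.imread("pics/top1.png");cv2.imwrite("pics/crop1.png",cv2.resize(im[260:350,190:330],None,fx=5,fy=5,interpolation=cv2.INTER_CUBIC))
hsv=cv2.cvtColor(im,cv2.COLOR_BGR2HSV);m=cv2.inRange(hsv,(100,150,40),(130,255,255));m[:,:180]=0;m[:,340:]=0
n,_,st,ce=cv2.connectedComponentsWithStats(m);print(st[st[:,4]>60])
plan([.36,.40,.2]);plan([.40,-.23,.2])
E
```

```text
[[     0      0    640    480 306243]
 [   209    274     29     28    310]
 [   259    295     39     39    647]]
t 0.5 pos [0.1529 0.5802 0.2186] open 0.0931 shift [-8.21 -4.05  0.62] tilt [-0. -0. -1.] yhead 75.2 F [-1.1 -0.2  0.6]
t 0.5 pos [0.1529 0.5802 0.2186] open 0.0931 shift [-14.85 -24.01   0.62] tilt [-0. -0. -1.] yhead 75.2 F [-1.1 -0.2  0.6]
```

View pics/crop1.png

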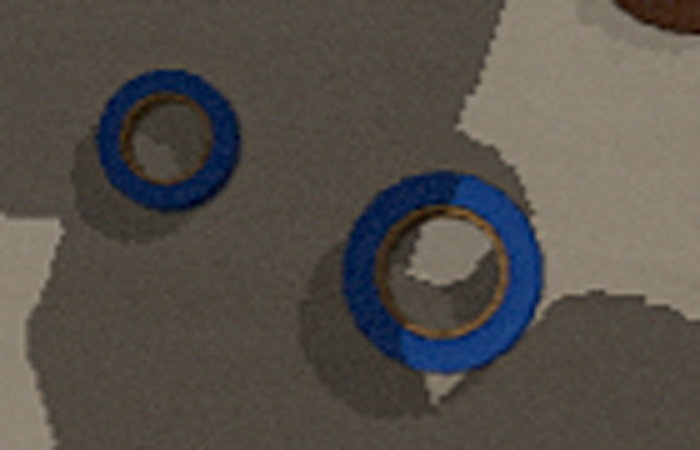

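The crop shows two blue rings: the left one (frame pixel 224,288, 29 px, about 54 mm) and the right one (278,315, 39 px, about 75 mm). The left, smaller ring is the one meant. Moving to the spacer, rounding the base.

Call:
apply_moves:
  steps: [-0.5,-0.25,0,0,0,0,100,-0.9,-0.45,0,0,0,0,100,-0.9,-0.45,0,0,0,0,100,-0.9,-0.45,0,0,0,0,100,-0.9,-0.45,0,0,0,0,100,-0.9,-0.5,0,0,0,0,100,-0.9,-0.5,0,0,0,0,100,-0.9,-0.5,0,0,0,0,100,-0.8,-0.6,0,0,0,0,100,-0.6,-0.8,0,0,0,0,100,-0.4,-0.9,0,0,0,0,100,-0.3,-0.9,0,0,0,0,100]
  grip_force: 20

```text
t: 1.5
tool_pos: [0.3602, 0.3148, 0.2186]
orientation: [0.405, 3.115, -0.0]
force: [0.5, 0.1, 0.0]
opening: 0.0931
gripper_force: 0.0
```

Call:
apply_moves:
  steps: [-0.3,-0.9,0,0,0,0,90,-0.3,-0.9,0,0,0,0,90,-0.3,-0.9,0,0,0,0,90,-0.3,-0.9,0,0,0,0,90,-0.4,-0.9,0,0,0,0,90,-0.4,-0.9,0,0,0,0,90,-0.4,-0.9,0,0,0,0,90,-0.4,-0.9,0,0,0,0,90,-0.4,-0.9,0,0,0,0,90,-0.4,-0.9,0,0,0,0,90,-0.4,-0.9,0,0,0,0,90,-0.4,-0.9,0,0,0,0,90]

```text
t: 2.5
tool_pos: [0.4046, -0.0322, 0.219]
orientation: [0.404, 3.114, -0.0]
force: [0.5, 0.4, -0.2]
opening: 0.0835
gripper_force: 0.0
```

```bash
python3 - <<'E'
from h import *
plan([.40,-.23,.15])
E
```

```text
t 2.5 pos [ 0.4046 -0.0322  0.219 ] open 0.0835 shift [-1.53 -6.42  2.3 ] tilt [ 0.001 -0.    -1.   ] yhead 75.2 F [ 0.5  0.4 -0.2]
```

Call:
apply_moves:
  steps: [-0.25,-0.9,0.2,0,0,0,90,-0.2,-0.9,0.3,0,0,0,90,-0.2,-0.9,0.3,0,0,0,90,-0.2,-0.9,0.3,0,0,0,90,-0.2,-0.9,0.3,0,0,0,90,-0.2,-0.9,0.3,0,0,0,90,-0.2,-0.6,0.3,0,0,0,90,-0.1,-0.3,0.3,0,0,0,90,0,0,0,0,0,0,90,0,0,0,0,0,0,90]

```text
t: 3.33
tool_pos: [0.4009, -0.2246, 0.1491]
orientation: [-0.405, -3.114, -0.002]
force: [-0.6, 0.6, 0.4]
opening: 0.084
gripper_force: 0.0
```

```bash
python3 - <<'E'
from h import *
c,im=snap("wrist","w1.png")
r=eyes.place_of("wrist","spacer_mid");print([(x["conf"],x["xy"],atz(c,x["xy"],.007)) for x in r[:2]])
r=eyes.search_frame("wrist","spacer_mid");print(r[:2])
if r:
    a=r[0]["rect"];print(atz(c,[a[0]+a[2]/2,a[1]+a[3]/2],.007))
plan([.402,-.231,.004])
E
```

```text
[(0.59, [309.4, 221.3], array([ 0.40289575, -0.23323959,  0.007     ]))]
[{'rect': [273.0, 186.2, 73.1, 73.1], 'conf': 0.61}]
[ 0.40399384 -0.2334237   0.007     ]
t 3.48 pos [ 0.4018 -0.2244  0.1503] open 0.0836 shift [-0.06 -0.21  4.88] tilt [ 0.001 -0.    -1.   ] yhead 75.3 F [-0.4  0.1 -0.5]
```

View pics/w1.png

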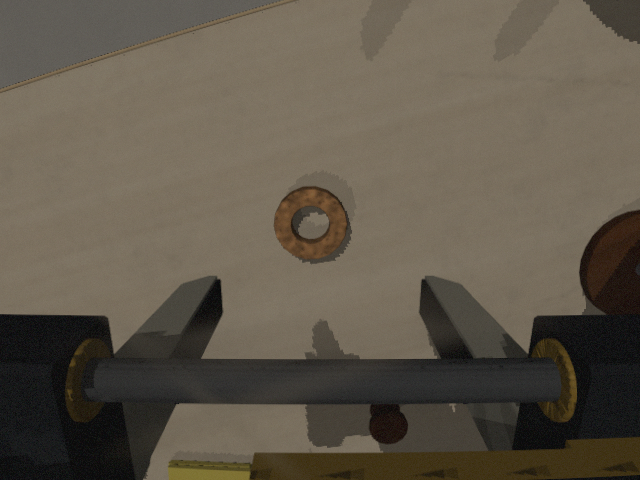

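The wrist view shows the spacer at (310,223), with its centre about (0.4035, -0.2335), which agrees with the top view. Descending and gripping.

Call:
apply_moves:
  steps: [-0.13,-0.28,0.4,0,0,0,90,0,0,0.8,0,0,0,90,0,0,0.8,0,0,0,90,0,0,0.8,0,0,0,90,0,0,0.8,0,0,0,90,0,0,0.6,0,0,0,90,0,0,0.4,0,0,0,90,0,0,0.25,0,0,0,90,0,0,0,0,0,0,40,0,0,0,0,0,0,40,0,0,0,0,0,0,40,0,0,0,0,0,0,40]
  grip_force: 20

```text
t: 4.48
tool_pos: [0.404, -0.2349, 0.0055]
orientation: [0.403, 3.113, -0.002]
force: [0.1, 0.7, 0.4]
opening: 0.0618
gripper_force: 0.0
```

Call:
apply_moves:
  steps: [0,0,0,0,0,0,40,0,0,0,0,0,0,40,0,0,0,0,0,0,40]

```text
t: 4.73
tool_pos: [0.4036, -0.2348, 0.0051]
orientation: [0.404, 3.114, -0.001]
force: [-0.8, 1.5, 7.0]
opening: 0.0524
gripper_force: 20.0
```

Call:
apply_moves:
  steps: [0,0,-0.4,0,0,0,40,0,0,-0.8,0,0,0,40,0,0,-0.9,0,0,0,40,0,0.2,-0.9,0,0,0,40,-0.2,0.6,-0.5,0,0,0,40,-0.3,0.9,0,0,0,0,40,-0.3,0.9,0,0,0,0,40,-0.3,0.9,0,0,0,0,40,-0.3,0.9,0,0,0,0,40,-0.2,0.8,0,0,0,0,40,-0.15,0.6,0,0,0,0,40,0,0,0,0,0,0,40]

```text
t: 5.73
tool_pos: [0.4991, -0.0768, 0.1091]
orientation: [0.4, 3.116, 0.002]
force: [-0.1, -0.8, -0.7]
opening: 0.0522
gripper_force: 20.0
```

```bash
python3 - <<'E'
from h import *
plan([.5,.007,.11])
c,im=snap("wrist","w2.png")
r=eyes.place_of("wrist","stand");print([(x["conf"],x["xy"],atz(c,x["xy"],0)) for x in r[:2]])
# top image base blob
ct=eyes.calibration("top");t=cv2.imread("pics/top1.png");h=cv2.cvtColor(t,cv2.COLOR_BGR2HSV)[215:272,298:362]
t=t[215:272,298:362].astype(int);m=((t[:,:,2]<110)&(t[:,:,2]-t[:,:,0]>22)).astype(np.uint8)
cs,_=cv2.findContours(m,cv2.RETR_EXTERNAL,2);k=max(cs,key=cv2.contourArea);(u,v),rr=cv2.minEnclosingCircle(k);e=cv2.fitEllipse(k)
print((u+298,v+215),rr,e,atz(ct,(u+298,v+215),.010),atz(ct,(e[0][0]+298,e[0][1]+215),.010))
E
```

```text
t 5.73 pos [ 0.4991 -0.0768  0.1091] open 0.0522 shift [ 0.68  2.71 -0.03] tilt [ 0.     0.001 -1.   ] yhead 75.4 F [-0.1 -0.8 -0.7]
[(0.81, [441.7, 203.1], array([0.50360112, 0.00469458, 0.        ]))]
(328.10784339904785, 243.53308868408203) 23.239248275756836 ((30.291418075561523, 28.425466537475586), (44.65507888793945, 45.051353454589844), 81.25123596191406) [0.50297711 0.00833218 0.01      ] [0.50319009 0.00797452 0.01      ]
```

View pics/w2.png

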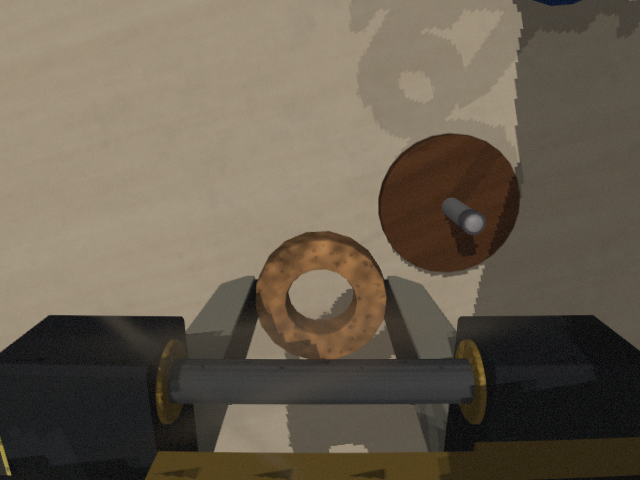

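The wrist view shows the spacer held level at (321,295), the stand base at (449,203) and the spindle tip at (473,223). Working out the offset between them.

```bash
python3 - <<'E'
from h import *
c=eyes.calibration("wrist")
print("tip",atz(c,(473,223),.058),"base",atz(c,(449.5,203),.012),"foot",atz(c,(450,205),.012),"spacer top",atz(c,(321,295.5),.1091+.009))
E
```

```text
tip [0.5008901  0.00307335 0.058     ] base [0.50006785 0.00412662 0.012     ] foot [0.50141255 0.00420652 0.012     ] spacer top [ 0.49432992 -0.07768276  0.1181    ]
```

Call:
apply_moves:
  steps: [0.07,0.4,0,0,0,0,40,0.1,0.6,0,0,0,0,40,0.1,0.6,0,0,0,0,40,0.1,0.6,0.2,0,0,0,40,0.1,0.4,0.3,0,0,0,40,0,0.12,0.3,0,0,0,40,0,0,0.2,0,0,0,40,0,0,0,0,0,0,40,0,0,0,0,0,0,40]

```text
t: 6.58
tool_pos: [0.5045, 0.0022, 0.0783]
orientation: [-0.405, -3.114, 0.001]
force: [0.7, -0.0, -0.5]
opening: 0.0524
gripper_force: 20.0
```

```bash
python3 - <<'E'
from h import *
plan([.5,.007,.11])
c,im=snap("wrist","w3.png");ct,t=snap("top","t3.png");cs,s=snap("scene","s3.png")
a=im[200:400,220:420,::-1];b=s[180:300,240:380,::-1]
cv2.imwrite("pics/c3.png",np.hstack([cv2.resize(a,(400,400)),cv2.resize(b,(400,400))]))
E
```

```text
t 6.58 pos [0.5045 0.0022 0.0783] open 0.0524 shift [ 0.19  0.11 -1.06] tilt [-0.002 -0.    -1.   ] yhead 75.2 F [ 0.7 -0.  -0.5]
```

View pics/c3.png

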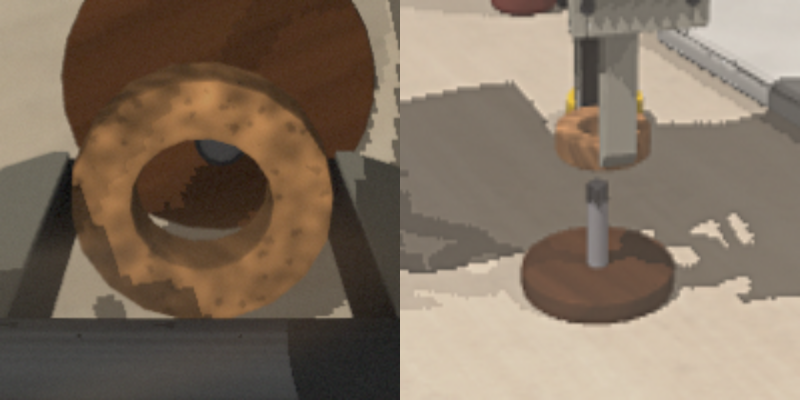

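```bash
python3 - <<'E'
from h import *
c=eyes.calibration("wrist")
S=robot.read_state();p=S["tool_pos"]
for z in(.087,): print("spacer top",atz(c,(321.5,299),z))
print("tip",atz(c,(329.5,271.5),.058),"base?",p)
# scene: spacer & tip
c=eyes.calibration("scene")
f=lambda x,y:(240+x*140/400,180+y*120/400)
print("scene spindle tip",f(597,184),"stand preds",[proj(c,np.array([x,y,.058])) for x,y in((.5008,.004),(.503,.008))])
print("base pred",[proj(c,np.array([x,y,.012])) for x,y in((.5008,.004),(.503,.008))],"seen",f(598,268))
for x,y in((p[0],p[1]),(.4995,.0005)): print("spacer pred",proj(c,np.array([x,y,.0805])),"seen",f(603,137))
E
```

```text
spacer top [0.50424532 0.00341189 0.087     ]
tip [0.50459992 0.00720969 0.058     ] base? [0.50554577 0.00225941 0.07952768]
scene spindle tip (448.95, 235.2) stand preds [array([308.45577158, 234.30491145]), array([308.5374318 , 233.18295033])]
base pred [array([308.71074886, 259.6756526 ]), array([308.78948232, 258.46531998])] seen (449.3, 260.4)
spacer pred [311.4407875  221.34643624] seen (451.05, 221.1)
spacer pred [308.60200924 222.39522779] seen (451.05, 221.1)
```

Call:
apply_moves:
  steps: [0.06,0.1,0,0,0,0,40,0,0,0.2,0,0,0,40,0,0,0.3,0,0,0,40,0,0,0.3,0,0,0,40,0,0,0.3,0,0,0,40,0,0,0.3,0,0,0,40,0,0,0.3,0,0,0,40,0,0,0.2,0,0,0,40,0,0,0.07,0,0,0,40,0,0,0,0,0,0,40,0,0,0,0,0,0,40]

```text
t: 7.65
tool_pos: [0.5044, 0.0064, 0.0201]
orientation: [0.404, 3.116, 0.0]
force: [1.0, 0.3, -0.0]
opening: 0.0523
gripper_force: 20.0
```

Call:
apply_moves:
  steps: [0,0,0.05,0,0,0,40,0,0,0.03,0,0,0,40,0,0,0,0,0,0,40,0,0,0,0,0,0,75,0,0,0,0,0,0,75,0,0,0,0,0,0,75,0,0,0,0,0,0,75]

```text
t: 8.23
tool_pos: [0.5044, 0.0064, 0.0178]
orientation: [0.404, 3.115, 0.0]
force: [0.5, -0.6, 0.1]
opening: 0.0692
gripper_force: 0.0
```

Call:
apply_moves:
  steps: [0,0,-0.2,0,0,0,75,0,0,-0.6,0,0,0,80,0,0,-0.9,0,0,0,80,0,0,-0.9,0,0,0,80,0,0,-0.9,0,0,0,80,0,0,-0.9,0,0,0,80,0,0,0,0,0,0,80]

```text
t: 8.82
tool_pos: [0.5078, 0.0061, 0.1567]
orientation: [0.403, 3.106, 0.001]
force: [0.5, -0.5, 0.4]
opening: 0.0747
gripper_force: 0.0
```

```bash
python3 - <<'E'
from h import *
plan([.416,.205,.15])
c,im=snap("wrist","w4.png");cs,s=snap("scene","s4.png")
cv2.imwrite("pics/c4.png",np.hstack([cv2.resize(im[:,:,::-1],(400,300)),cv2.resize(s[200:305,240:380,::-1],(400,300))]))
E
```

```text
t 8.82 pos [0.5078 0.0061 0.1567] open 0.0747 shift [4.65 5.63 0.19] tilt [ 0.01  -0.001 -1.   ] yhead 75.2 F [ 0.5 -0.5  0.4]
```

View pics/c4.png

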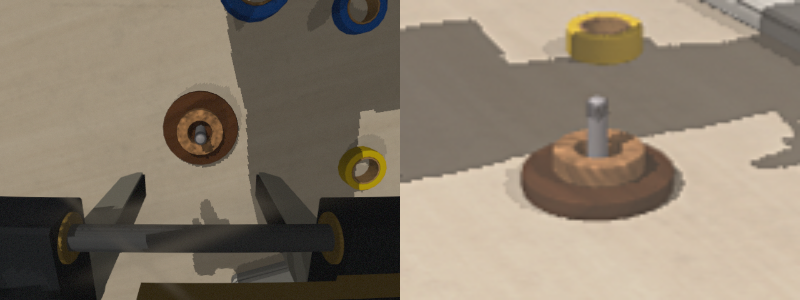

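Spacer is flat on the base with the spindle standing in its hole (wrist crop about 200,130; scene crop about 598,155). Moving to the small blue roll.

Call:
apply_moves:
  steps: [0.4,0.5,0,0,0,0,85,0.7,0.9,0,0,0,0,85,0.7,0.9,0,0,0,0,85,0.7,0.9,0,0,0,0,85,0.7,0.9,0,0,0,0,85,0.7,0.8,0,0,0,0,85,0.75,0.73,0,0,0,0,85,0,0,0,0,0,-1,85,0,0,0,0,0,-1,85,0,0,0,0,0,-1,85,0,0,0,0,0,-1,85,0,0,0,0,0,-1,85]

```text
t: 9.92
tool_pos: [0.4113, 0.205, 0.148]
orientation: [0.425, -3.11, 0.001]
force: [0.1, -0.2, 0.3]
opening: 0.0789
gripper_force: 0.0
```

Call:
apply_moves:
  steps: [0,0,0,0,0,0,85,0,0,0,0,0,0,85]

```text
t: 10.08
tool_pos: [0.4117, 0.205, 0.1484]
orientation: [0.411, -3.113, 0.001]
force: [0.6, -0.4, -0.2]
opening: 0.0789
gripper_force: 0.0
```

```bash
python3 - <<'E'
from h import *
c,im=snap("wrist","w5.png")
for x in eyes.place_of("wrist","blue_roll_mid")[:3]: p=atz(c,x["xy"],.01);print(x,p);plan([p[0],p[1],.006])
for x in eyes.search_frame("wrist","blue_roll_mid")[:3]: print(x)
E
```

```text
{'rect': [130.1, 55.7, 120.2, 119.6], 'conf': 0.92}
{'rect': [290.7, 187.5, 71.5, 77.2], 'conf': 0.8}
```

View pics/w5.png

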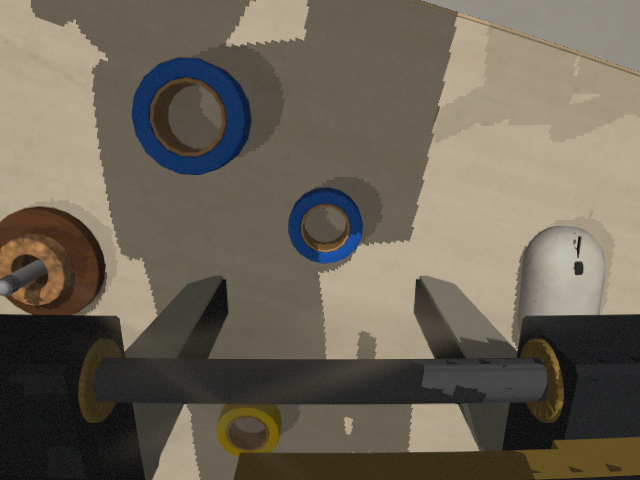

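The small blue roll is at (326,226), about 73 px across; the large one at (191,116) is about 119 px.

```bash
python3 - <<'E'
from h import *
c=eyes.calibration("wrist")
for z in(.01,.02):
    p=atz(c,(326,225.5),z);print(p);plan([p[0],p[1],.006])
E
```

```text
[0.41765387 0.21051787 0.01      ]
t 10.23 pos [0.4121 0.2051 0.1491] open 0.0791 shift [-0.23  0.13  4.77] tilt [-0.001 -0.    -1.   ] yhead 105.1 F [0.  0.2 0.3]
[0.41513676 0.20971671 0.02      ]
t 10.23 pos [0.4121 0.2051 0.1491] open 0.0791 shift [-0.14  0.12  4.77] tilt [-0.001 -0.    -1.   ] yhead 105.1 F [0.  0.2 0.3]
```

Call:
apply_moves:
  steps: [-0.17,0.12,0.4,0,0,0,85,0,0,0.8,0,0,0,85,0,0,0.8,0,0,0,85,0,0,0.8,0,0,0,85,0,0,0.8,0,0,0,85,0,0,0.6,0,0,0,85,0,0,0.4,0,0,0,85,0,0,0.15,0,0,0,85,0,0,0,0,0,0,40,0,0,0,0,0,0,40,0,0,0,0,0,0,40,0,0,0,0,0,0,40]
  grip_force: 20

```text
t: 11.23
tool_pos: [0.4175, 0.2104, 0.0084]
orientation: [-0.416, 3.112, 0.001]
force: [-1.2, -0.1, -0.5]
opening: 0.0569
gripper_force: 0.0
```

Call:
apply_moves:
  steps: [0,0,0,0,0,0,40,0,0,0,0,0,0,40,0,0,0,0,0,0,40]

```text
t: 11.48
tool_pos: [0.4174, 0.2104, 0.0083]
orientation: [-0.416, 3.112, 0.001]
force: [-1.2, 0.8, 5.9]
opening: 0.0531
gripper_force: 19.8
```

```bash
python3 - <<'E'
from h import *
plan([.5035,.0055,.11])
E
```

```text
t 11.48 pos [0.4174 0.2104 0.0083] open 0.0531 shift [-0.98 -7.34 -3.39] tilt [ 0.002  0.001 -1.   ] yhead 105.2 F [-1.2  0.8  5.9]
```

Call:
apply_moves:
  steps: [0,0,-0.4,0,0,0,40,0,0,-0.8,0,0,0,40,0,0,-0.9,0,0,0,40,0,-0.3,-0.8,0,0,0,40,-0.1,-0.7,-0.5,0,0,0,40,-0.12,-0.9,0,0,0,0,40,-0.13,-0.9,0,0,0,0,40,-0.13,-0.9,0,0,0,0,40,-0.13,-0.9,0,0,0,0,40,-0.13,-0.9,0,0,0,0,40,-0.13,-0.9,0,0,0,0,40,-0.1,-0.6,0,0,0,0,40]

```text
t: 12.48
tool_pos: [0.5002, 0.0129, 0.1092]
orientation: [-0.415, 3.114, -0.001]
force: [-0.9, 0.3, -1.7]
opening: 0.0526
gripper_force: 19.8
```

Call:
apply_moves:
  steps: [0,-0.3,0.2,0,0,0,40,0,0,0.4,0,0,0,40,0,0,0.2,0,0,0,40,0,0,0,0,0,0,40,0,0,0,0,0,0,40]

```text
t: 12.9
tool_pos: [0.5006, 0.0076, 0.0838]
orientation: [0.418, -3.111, -0.001]
force: [-0.8, 0.2, -1.7]
opening: 0.0529
gripper_force: 19.8
```

```bash
python3 - <<'E'
from h import *
plan([.5035,.0055,.034])
c,im=snap("wrist","w6.png");cs,s=snap("scene","s6.png")
a=im[200:400,220:420,::-1];b=s[180:300,240:380,::-1]
cv2.imwrite("pics/c6.png",np.hstack([cv2.resize(a,(400,400)),cv2.resize(b,(400,343))[:0].reshape(0,400,3) if 0 else cv2.resize(b,(400,400))]))
E
```

```text
t 12.9 pos [0.5006 0.0076 0.0838] open 0.0529 shift [-0.08 -0.1   1.66] tilt [-0.003  0.001 -1.   ] yhead 105.3 F [-0.8  0.2 -1.7]
```

View pics/c6.png

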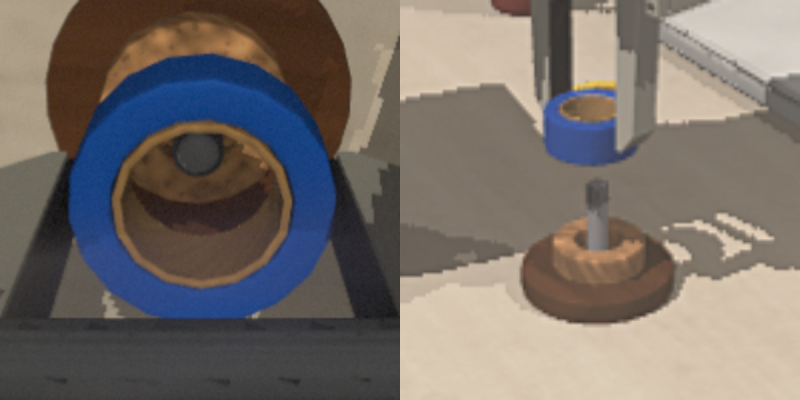

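The wrist crop shows the spindle tip (199,153) inside the roll's hole. The scene crop shows the roll about 2 px left of the spindle, so I'll correct about 3 mm and lower.

Call:
apply_moves:
  steps: [-0.08,-0.1,0,0,0,0,40,0,0,0.2,0,0,0,40,0,0,0.3,0,0,0,40,0,0,0.3,0,0,0,40,0,0,0.3,0,0,0,40,0,0,0.3,0,0,0,40,0,0,0.15,0,0,0,40,0,0,0,0,0,0,40,0,0,0,0,0,0,40]

```text
t: 13.75
tool_pos: [0.5047, 0.0041, 0.0381]
orientation: [0.416, -3.113, -0.0]
force: [0.4, -0.5, -0.6]
opening: 0.0529
gripper_force: 19.8
```

Call:
apply_moves:
  steps: [0,0,0.04,0,0,0,40,0,0,0,0,0,0,40]

```text
t: 13.92
tool_pos: [0.5056, 0.0041, 0.0378]
orientation: [-0.416, 3.113, -0.0]
force: [-0.5, -0.9, -0.1]
opening: 0.0526
gripper_force: 19.8
```

Call:
apply_moves:
  steps: [0,0,0.06,0,0,0,40,0,0,0.03,0,0,0,40,0,0,0,0,0,0,40,0,0,0,0,0,0,40]

```text
t: 14.25
tool_pos: [0.5051, 0.0041, 0.0347]
orientation: [0.416, -3.114, -0.0]
force: [0.3, -0.5, -0.5]
opening: 0.0532
gripper_force: 19.8
```

Call:
apply_moves:
  steps: [0,0,0,0,0,0,75,0,0,0,0,0,0,75,0,0,0,0,0,0,75,0,0,0,0,0,0,75,0,0,-0.2,0,0,0,75,0,0,-0.6,0,0,0,80,0,0,-0.9,0,0,0,80,0,0,-0.9,0,0,0,80,0,0,-0.9,0,0,0,80,0,0,-0.5,0,0,0,80,0,0,0,0,0,0,80,0,0,0,0,0,0,80]

```text
t: 15.25
tool_pos: [0.506, 0.004, 0.156]
orientation: [-0.416, 3.111, -0.001]
force: [0.1, 0.4, -0.6]
opening: 0.0744
gripper_force: 0.0
```

```bash
python3 - <<'E'
from h import *
plan([.5035,.0055,.15])
c,im=snap("wrist","w7.png");cs,s=snap("scene","s7.png")
cv2.imwrite("pics/c7.png",np.hstack([cv2.resize(im[:,:,::-1],(400,300)),cv2.resize(s[200:305,240:380,::-1],(400,300),interpolation=2)]))
E
```

```text
t 15.25 pos [0.506 0.004 0.156] open 0.0744 shift [0.07 0.07 0.2 ] tilt [ 0.003 -0.    -1.   ] yhead 105.2 F [ 0.1  0.4 -0.6]
```

View pics/c7.png

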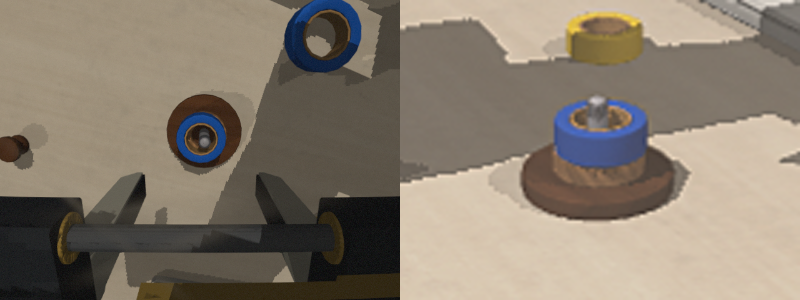

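The pictures show the blue roll flat on the spacer, the spacer flat on the base, and the spindle through both (scene crop about 598,130). The yellow roll hasn't moved. Handing in.

```bash
python3 -c "
from plant import robot
print(robot.close_job())"
```

```text
the job is handed in; nothing more can be done
None
```

The cork spacer lies flat on the base and the small blue roll flat on the spacer, both over the spindle. The yellow roll was left where it was, and I handed the job in at about 15 s of the 51 s allowed.

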